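# Open the parts canister and pack its lid

## Task

Unscrew the lid of the clamped parts canister (anticlockwise, about one and a half turns) and lift it off once it runs free. Set it down upright on the packing board, rim down, and push it fully home as the next in the row: against the long fence and against the lid that is already in the corner, which must stay there. Leave the carton, the reel and the scanner alone.

Things in the scene. Friction and masses are not known exactly. Their poses are not given: they have to be found in the camera images.
- lid_center (a point): Screw lid on the canister: grey plastic ribbed drum, 60 mm in diameter, 42 mm high, upper 17 mm solid (grip there, at any yaw), the skirt below hollow. Point: its centre, 21 mm below its top, z up. Right-hand thread: turned anticlockwise (from above) it rises 8 mm a turn, with 2 mm axial play, and comes free after 1.4 to 1.65 turns, 11 to 13 mm up. It turns easily and stays where it is left.
- lid_b_center (a point): A second lid of the same shape and size, loose, already packed rim down in the corner of the board, within 1.5 mm of both fences. Point: its centre, half-way up (21 mm above the plate).
- neck_top (a point): Centre of the top of the canister's threaded neck (inside the lid at the start), 133 mm above the bench; neck with thread 50 mm in diameter. At the start the lid's rim rests on the canister's shoulder, 23 mm below this point, so the lid's centre is 2 mm below it.
- board_corner (a point): Inner corner of the packing board's two fences, on its plate's top (6 mm above the bench; plate 170 x 270 mm, aluminium, fixed). Fences: plywood, 10 mm high, 10 mm thick. The frame turns with the board: the long fence's inner face runs along +y, the short one's along -x. A lid home in the corner has its centre at x -30, y 30 mm; the next in the row at x -30, y 90 mm.
- lid: The same screw lid as lid_center, about 90 g; origin at the centre of its rim's lower edge, z up.
- lid_b: The same lid as lid_b_center, about 90 g; origin at the centre of its rim's lower edge.
- canister: White plastic canister 76 mm in diameter with its shoulder 110 mm above the bench, clamped on a 120 x 120 mm steel plate fixed to the bench; origin on the bench, under its axis.
- carton: Bystander: cardboard carton 70 x 110 x 50 mm high, at the far side; origin at the centre of its underside.
- reel: Bystander: flat black component reel, 110 mm in diameter, 14 mm high; origin at the centre of its underside.
- scanner: Bystander: hand scanner lying on the bench, 173 x 50 x 34 mm; origin on its underside.
There are look-alikes about, which are no part of the job. What is shaped like the lid but blue, green or yellow is not meant.

How it is judged:
By the outcome, as a careful person would: the job done as asked, in the order asked, and still so for the second after the job is handed in, with the robot touching nothing.
It also fails if it takes over 72 s, if anything falls off the work surface, if the arm or the gripper's body presses on something with over 40 N, if the wrist force passes 120 N, or if a joint passes its speed limit or range.

## Robot

A 7-joint arm with a two-finger parallel gripper is mounted at the origin on the work surface. World frame = base frame: x ahead of the robot, y to its left, z up, the work surface at z = 0. Lengths are in m, angles in rad, forces in N, time in s.
With the tool pointing down it reaches from about 0.425 to 0.875 m from the base axis. Payload 4.7 kg.
Tool frame: the origin (TCP) lies midway between the tips of the shut fingers; the grasp point (between the pads) lies 19 mm behind it (ctrl.grip_depth is the distance from the TCP to the grasp point, in m); z points along the fingers, y is the direction in which the jaws open and shut (so a half turn about z gives the same grasp; the last joint's range is limited). The gripper opens to 87 mm and grips with 3 to 60 N. Pads are 19 mm wide; open, the fingers measure 117 mm over their backs; the gripper's body (75 mm by 190 mm) begins 51 mm behind the grasp point.
Start: joints at [-1.172, 0.321, -0.07, 1.45, 0.023, 1.371, -0.057], TCP at [0.244, 0.602, 0.223] pointing down, gripper open.
Joint ranges: [-2.86, 2.86], [-0.3, 2.09], [-1.38, 1.24], [0.06, 2.45], [-1.56, 4.7], [0.09, 2.05], [-2.69, 2.69]. Speed limits (rad/s): [2.57, 2.57, 3.14, 3.14, 3.14, 3.14, 3.14].

## Interface

Orientations are given as a rotation vector (axis times angle).
In Python, from bench import ctrl gives the robot as it stands. The module is installed in compiled form; this text tells all that it offers.
- The arm moves only by the shell command python3 -m inch 'ROWS' [FORCE]. ROWS is JSON, a list of rows, each a list of 5 numbers: the opening, from -1 (shut) to 1 (fully open), so that 0 is half open, then the shift along the tool's x, y, z in mm, then the turn about the tool's z in rad. In form: [[fingers, tx, ty, tz, twist], ...]. A call has 1 to 5 rows; each row shifts and turns the pose as measured when the row begins, along the tool's axes as they then stand; what a row does not reach is not made up. A row lasts 1/8 s, in which the tool goes at most 62.5 mm and 10.7 degrees, less where a joint would pass 70% of its speed; a pose out of reach is approached as far as the arm can. A call is refused whole if a number of a shift passes 62.5 or a number of a turn 0.188, either way. A call with a gripper value outside its range is refused whole. The fingers move at their own pace and stop on an object; FORCE is the grip in N (left out, the last holds). Time passes only in rows, so rows that do not move let the fingers close. It gives the time, the measured TCP pose, the force and the opening at its end, in the units of the state.
- ctrl.get_state(): the state, without advancing time (a new reading comes with each control period).
- ctrl.get_image(name): name is "scene" or "top" or "wrist"; returns a dict with "color" (384x512x3 uint8, red, green, blue), "range_z" (384x512 float32, m along the optical axis (not along the pixel's ray), 0 where there is no reading), "K" (3x3 intrinsics, pixels), "R" (3x3) and "t" (3): a world point X has camera coordinates R X + t. Camera axes: x right, y down, z forward; pixel columns grow to the right and rows downward; lengths in m; the calibration is good to about 2 mm. A picture is of the moment at which its call begins.
- ctrl.close_job(): hands the job in, once; it reports no verdict.
The state is a dict: "time": time; "joint_positions": joint angles; "qd": joint speeds; "joint_torque": joint torques, N m; "position": TCP position; "tool_rot": TCP orientation; "ft_force": force on the tool from outside, world axes, zero at the start; "torque": the same for the moment, N m; "grip_width": opening from 0.0 (shut) to 1.0 (fully open).
Only numpy, scipy, OpenCV 4.12 (cv2) and the standard library are available. Lean on these libraries where they do the work, as an engineer would, in place of code of your own. Each camera call takes 0.05 s, during which the arm holds its last target. There are 200 camera calls.

## Working session

There is one attempt and no reset: what is moved stays moved. The work goes in short steps, Python scripts to look and compute and a shell command to move; the robot and the scene stay as the last step left them, time stands still between calls to the robot, and variables do not carry over. Pictures are saved under pics/ and viewed, about 8 in all and at most 12, crops included, and the job is handed in when it is done.

```bash
mkdir -p pics; cat > h.py <<'E'
import numpy as np, cv2
from bench import ctrl
def shot(name,fn=None,crop=None,s=1):
    im=ctrl.get_image(name); c=im["color"][:,:,::-1].copy()
    if fn:
        v=c if crop is None else c[crop[1]:crop[3],crop[0]:crop[2]]
        cv2.imwrite("pics/"+fn,cv2.resize(v,None,fx=s,fy=s,interpolation=cv2.INTER_CUBIC))
    return im
def pts(im):
    d=im["range_z"]; v,u=np.mgrid[:d.shape[0],:d.shape[1]]
    K=im["K"]; P=np.stack([(u-K[0,2])/K[0,0]*d,(v-K[1,2])/K[1,1]*d,d],-1)
    return (P-im["t"])@im["R"]   # world
def ray(im,u,v,z):
    d=im["R"].T@np.linalg.inv(im["K"])@np.array([u,v,1.]); o=-im["R"].T@im["t"]
    return o+d*(z-o[2])/d[2]
def pix(im,X):
    p=im["K"]@(im["R"]@np.array(X)+im["t"]); return p[:2]/p[2]
E
python3 - <<'E'
from h import *
a=shot("top","top0.png");b=shot("scene","scene0.png")
im=cv2.hconcat([cv2.imread("pics/top0.png"),cv2.imread("pics/scene0.png")])
for i in(a,b): print(-i["R"].T@i["t"],i["R"][2])
print(ctrl.get_state())
E
```

```text
[ 0.45927388 -0.01511374  1.62197623] [ 0.06900123  0.01445801 -0.9975118 ]
[ 1.46961265 -0.14267841  1.25631416] [-0.62126584  0.0853126  -0.77894192]
{'time': 0.1, 'joint_positions': array([-1.17188488,  0.32174488, -0.07010024,  1.45155066,  0.02262212,
        1.37079471, -0.05688805]), 'qd': array([-0.00015665, -0.00143584,  0.0019576 , -0.00019401,  0.0005207 ,
        0.00068242, -0.00102161]), 'joint_torque': array([-2.87161288e-05, -4.92570269e+01, -4.05793833e-01, -3.13399708e+01,
       -6.41425769e-02,  3.94825742e-02,  7.47298168e-05]), 'position': array([0.24385809, 0.60199052, 0.22157478]), 'tool_rot': array([-6.00604957e-01, -3.08342293e+00,  2.66459311e-03]), 'ft_force': array([ 0.3146348 ,  0.11318432, -1.15628536]), 'torque': array([ 0.00150168, -0.01999073,  0.00032341]), 'grip_width': 0.9989155413550052}
```

View pics/top0.png

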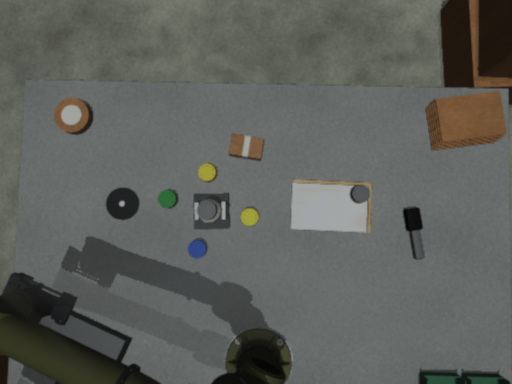

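View pics/scene0.png

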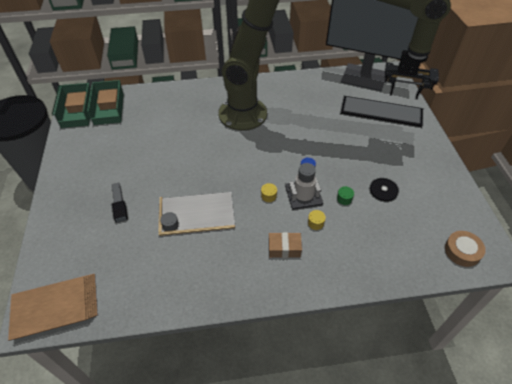

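Top view: grey lid on the clamped canister at (208,209). Look-alikes are yellow (207,172) and (250,217), green (168,199) and blue (198,248). The board spans 292–371 × 180–233 with its corner at (371,181), and the packed grey lid_b is at (360,194). Grey on the clamped canister fits the description. I'll confirm it in a crop and measure.

```bash
python3 - <<'E'
from h import *
a=shot("top","crop1.png",(180,165,390,245),3.8)
b=shot("scene")
def circ(P,m,n):
    q=P[m]; 
    (x,y),r=cv2.minEnclosingCircle(q[:,:2].astype(np.float32)); print(n,len(q),"mean",q.mean(0).round(4),"enc",round(x,4),round(y,4),round(r,4),"zmed",np.median(q[:,2]).round(4))
for n,i in(("top",a),("scene",b)):
    P=pts(i); d=i["range_z"]>0
    c=(0.52,0.17) if 0 else ray(a,208,209,.152)
    m=d&(np.hypot(P[...,0]-c[0],P[...,1]-c[1])<.06)&(abs(P[...,2]-.152)<.006); circ(P,m,n+" lid")
    c=ray(a,360,194,.048); 
    m=d&(np.hypot(P[...,0]-c[0],P[...,1]-c[1])<.05)&(abs(P[...,2]-.048)<.007); circ(P,m,n+" lidb")
    c=ray(a,330,207,.006)
    m=d&(abs(P[...,0]-c[0])<.14)&(abs(P[...,1]-c[1])<.18)
    hsv=cv2.cvtColor(i["color"],cv2.COLOR_RGB2HSV)
    w=(m&(hsv[...,2]>140)&(hsv[...,1]<60)).astype(np.uint8)
    w=cv2.morphologyEx(w,cv2.MORPH_OPEN,np.ones((3,3)))
    f=(m&(hsv[...,1]>80)&(abs(P[...,2]-.016)<.02))
    pl=np.array([ray(i,u,v,.006)[:2] for v,u in np.argwhere(w)],np.float32)
    r=cv2.minAreaRect(pl); print(n,"plate",r,cv2.boxPoints(r).round(4).tolist(), "fence px",f.sum())
    fp=np.array([ray(i,u,v,.016)[:2] for v,u in np.argwhere(f)],np.float32)
    r=cv2.minAreaRect(fp); print("fence",r,cv2.boxPoints(r).round(4).tolist())
E
```

```text
top lid 260 mean [0.5013 0.1736 0.1515] enc 0.5015 0.174 0.0298 zmed 0.1514
top lidb 241 mean [ 0.5703 -0.3269  0.0469] enc 0.5707 -0.3273 0.0306 zmed 0.047
top plate ((0.5255277156829834, -0.2277124673128128), (0.25738582015037537, 0.1609448939561844), 88.6951904296875) [[0.44209998846054077, -0.3544999957084656], [0.6029999852180481, -0.3582000136375427], [0.6089000105857849, -0.10090000182390213], [0.4480000138282776, -0.09719999879598618]] fence px 267
fence ((0.5872975587844849, -0.27076199650764465), (0.3096950948238373, 0.1405966430902481), 57.31174850463867) [[0.44449999928474426, -0.36309999227523804], [0.5627999901771545, -0.4390999972820282], [0.7300999760627747, -0.17839999496936798], [0.6118000149726868, -0.10249999910593033]]
scene lid 182 mean [0.5064 0.1687 0.151 ] enc 0.5055 0.1699 0.0325 zmed 0.151
scene lidb 196 mean [ 0.5756 -0.3321  0.0477] enc 0.5746 -0.3303 0.0323 zmed 0.0479
scene plate ((0.5233322978019714, -0.23080897331237793), (0.261370450258255, 0.154732346534729), 88.6514892578125) [[0.44290000200271606, -0.3596000075340271], [0.597599983215332, -0.36329999566078186], [0.6037999987602234, -0.10199999809265137], [0.44909998774528503, -0.09830000251531601]] fence px 177
fence ((0.5910325646400452, -0.2732284665107727), (0.30733585357666016, 0.13750120997428894), 56.96879577636719) [[0.4496000111103058, -0.3646000027656555], [0.5648999810218811, -0.43950000405311584], [0.7324000000953674, -0.1818999946117401], [0.6172000169754028, -0.10689999908208847]]
```

View pics/crop1.png

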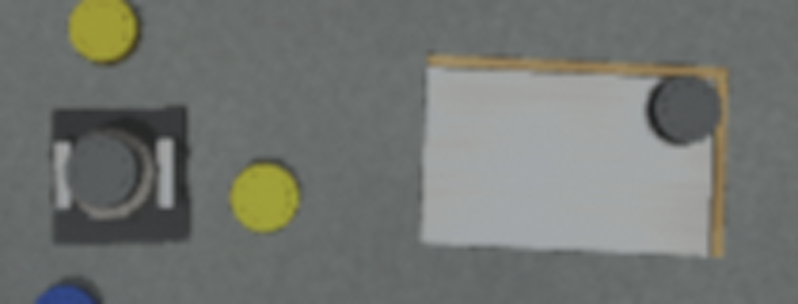

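The crop shows the target: a grey lid on the canister clamped between two white jaws, with yellow and blue look-alikes separate. Lid at about (0.503, 0.172, top 0.152), lid_b at about (0.572, -0.329), and the board is yawed about -1.3°. Both heights match. Moving to above the canister.

```bash
python3 -m inch '[[1,-42,-32,0,0],[1,-42,-32,0,0],[1,-42,-32,0,0],[1,-42,-32,0,0],[1,-42,-32,0,0]]' 
python3 -m inch '[[1,-42,-32,0,0],[1,-42,-32,0,0],[1,-42,-32,0,0],[1,-42,-32,0,0]]'
python3 - <<'E'
from h import *
from scipy.spatial.transform import Rotation as Rt
s=ctrl.get_state(); R=Rt.from_rotvec(s["tool_rot"]).as_matrix(); p=s["position"]
print(s["time"],p,s["joint_positions"].round(2)); print((R.T@(np.array([.503,.172,.2])-p)*1000).round(1)); print(R.round(3))
E
```

```text
time: 0.82
position: [0.3785, 0.3727, 0.2197]
tool_rot: [-0.585, -3.084, 0.003]
ft_force: [-0.3, -0.2, -0.5]
grip_width: 1.0
time: 1.32
position: [0.4906, 0.1855, 0.2197]
tool_rot: [-0.584, -3.085, 0.0]
ft_force: [0.4, 0.5, 0.7]
grip_width: 1.001
1.325 [0.49057503 0.18546909 0.21969471] [-0.67  0.05  0.27  1.77 -0.02  1.32  0.8 ]
[-16.5  -8.   19.7]
[[-0.931  0.366 -0.002]
 [ 0.366  0.931  0.   ]
 [ 0.002 -0.001 -1.   ]]
```

```bash
python3 - <<'E'
from h import *
i=shot("wrist","w1.png"); P=pts(i); d=i["range_z"]>0
m=d&(abs(P[...,2]-.152)<.006)&(np.hypot(P[...,0]-.503,P[...,1]-.172)<.05)
q=P[m]; print(len(q)); 
if len(q): print(q.mean(0),cv2.minEnclosingCircle(q[:,:2].astype(np.float32)),cv2.fitEllipse(cv2.convexHull(q[:,:2].astype(np.float32))))
print(pix(i,[.503,.172,.152]))
E
```

```text
3644
[0.4959663  0.17632725 0.15215334] ((0.5017521977424622, 0.17395010590553284), 0.030537521466612816) ((0.4993874132633209, 0.17513903975486755), (0.05421842262148857, 0.06144105643033981), 155.19276428222656)
[249.54930831 221.0073005 ]
```

View pics/w1.png

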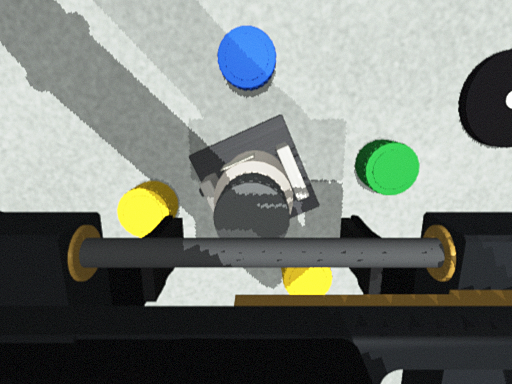

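Wrist view: lid top at around (250,210) between the fingers, partly hidden by the gripper, with the clamp plate below it. The fit gives (0.502, 0.174), radius 30.5 mm, in agreement with the top view. Centring and winding the wrist up.

```bash
python3 -m inch '[[1,-15,-7.5,0,0],[1,0,0,0,0.188],[1,0,0,0,0.188],[1,0,0,0,0.188],[1,0,0,0,0.188]]' 
python3 -m inch '[[1,0,0,0,0.188],[1,0,0,0,0.188],[1,0,0,0,0.188],[1,0,0,0,0.188],[1,0,0,0,0.188]]'
cat > st.py <<'E'
from h import *
import sys
from scipy.spatial.transform import Rotation as Rt
s=ctrl.get_state(); R=Rt.from_rotvec(s["tool_rot"]).as_matrix(); p=s["position"]
print(round(s["time"],2),p.round(4),s["joint_positions"].round(2),"yaw_y",np.degrees(np.arctan2(R[1,1],R[0,1])).round(1),"tau",s["torque"].round(2),"F",s["ft_force"].round(1),"w",s["grip_width"].round(3)); 
if len(sys.argv)>3: print("to go tool mm",(R.T@(np.array([float(x) for x in sys.argv[1:4]])-p)*1000).round(1))
E
python3 st.py .502 .1735 .125
```

```text
time: 2.0
position: [0.5065, 0.1603, 0.2193]
tool_rot: [1.695, 2.642, -0.007]
ft_force: [-0.1, 0.5, 0.6]
grip_width: 0.998
time: 2.62
position: [0.5052, 0.1612, 0.2184]
tool_rot: [2.705, 1.59, -0.007]
ft_force: [0.1, 0.2, 0.9]
grip_width: 1.0Traceback (most recent call last):
  File "st.py", line 5, in <module>
    print(round(s["time"],2),p.round(4),s["joint_positions"].round(2),"yaw_y",np.degrees(np.arctan2(R[1,1],R[0,1])).round(1),"tau",s["torque"].round(2),"F",s["ft_force"].round(1),"w",s["grip_width"].round(3));
                                                                                                                                                                                       ^^^^^^^^^^^^^^^^^^^^^
AttributeError: 'float' object has no attribute 'round'
```

```bash
sed -i 's/s\["grip_width"\].round(3)/round(s["grip_width"],3)/' st.py; python3 st.py .502 .1735 .125
```

```text
2.62 [0.5052 0.1612 0.2184] [-0.7   0.07  0.35  1.76 -0.02  1.32 -0.85] yaw_y -29.1 tau [-0.12  0.07  0.03] F [0.1 0.2 0.9] w 1.0
to go tool mm [ 9.8 -8.8 93.4]
```

Positive twist lowers j7, so I'll carry on winding to about -2.5.

```bash
python3 -m inch '[[1,0,0,0,0.188],[1,0,0,0,0.188],[1,0,0,0,0.188],[1,0,0,0,0.188],[1,0,0,0,0.188]]' 
python3 -m inch '[[1,0,0,0,0.188],[1,0,0,0,0.188],[1,0,0,0,0.188],[1,0,0,0,0.188],[1,0,0,0,0]]'
python3 st.py .502 .1735 .125
```

```text
time: 3.25
position: [0.5039, 0.1622, 0.2177]
tool_rot: [3.129, 0.197, -0.006]
ft_force: [0.6, -0.1, -0.6]
grip_width: 1.002
time: 3.88
position: [0.5026, 0.1631, 0.2169]
tool_rot: [2.983, -0.96, -0.005]
ft_force: [0.3, 0.1, -0.1]
grip_width: 1.0
3.88 [0.5026 0.1631 0.2169] [-0.75  0.07  0.41  1.77 -0.02  1.32 -2.54] yaw_y -125.7 tau [0.   0.11 0.01] F [ 0.3  0.1 -0.1] w 1.0
to go tool mm [-6.5 -8.9 91.8]
```

```bash
python3 -m inch '[[1,-6.5,-9,0,0],[1,0,0,0,0],[1,0,0,30,0],[1,0,0,10,0],[1,0,0,0,0]]' 
python3 st.py .502 .1735 .125
```

```text
time: 4.5
position: [0.5026, 0.176, 0.1766]
tool_rot: [2.989, -0.946, -0.003]
ft_force: [0.1, -1.0, -0.1]
grip_width: 1.0
4.5 [0.5026 0.176  0.1766] [-0.76  0.1   0.4   1.81 -0.04  1.24 -2.54] yaw_y -125.1 tau [ 0.03  0.1  -0.05] F [ 0.1 -1.  -0.1] w 1.0
to go tool mm [ 0.9  2.  51.7]
```

```bash
python3 -m inch '[[1,1,2,0,0],[1,0,0,25,0],[1,0,0,20,0],[1,0,0,5,0],[1,0,0,0,0]]' 30
python3 st.py .502 .1735 .125
```

```text
time: 5.12
position: [0.5056, 0.1739, 0.1307]
tool_rot: [2.994, -0.947, 0.006]
ft_force: [0.7, -0.1, -0.1]
grip_width: 0.996
5.12 [0.5056 0.1739 0.1307] [-0.75  0.14  0.4   1.87 -0.06  1.14 -2.51] yaw_y -125.1 tau [0.03 0.16 0.02] F [ 0.7 -0.1 -0.1] w 0.996
to go tool mm [-2.8  2.4  5.7]
```

```bash
python3 -m inch '[[1,-2.8,2.4,5,0],[1,0,0,0,0],[0.3,0,0,0,0],[-0.2,0,0,0,0],[-1,0,0,0,0]]' 30
python3 -m inch '[[-1,0,0,0,0],[-1,0,0,0,0]]' 30
python3 st.py .502 .1735 .125
```

```text
time: 5.75
position: [0.5031, 0.1742, 0.1278]
tool_rot: [-2.994, 0.947, -0.011]
ft_force: [0.3, -0.4, -0.6]
grip_width: 0.743
time: 6.0
position: [0.5029, 0.1737, 0.1278]
tool_rot: [-2.994, 0.947, -0.01]
ft_force: [0.3, -0.9, 1.7]
grip_width: 0.682
6.0 [0.5029 0.1737 0.1278] [-0.75  0.14  0.4   1.88 -0.06  1.13 -2.52] yaw_y -125.1 tau [-0.05  0.24  0.  ] F [ 0.3 -0.9  1.7] w 0.682
to go tool mm [-0.6  0.7  2.8]
```

Gripped (59 mm opening). Now unscrewing, with the lift matched to the pitch.

```bash
python3 -m inch '[[-1,0,0,-0.2,-0.188],[-1,0,0,-0.25,-0.188],[-1,0,0,-0.25,-0.188],[-1,0,0,-0.25,-0.188],[-1,0,0,-0.25,-0.188]]' 30
python3 st.py .5028 .1737 .129
```

```text
time: 6.62
position: [0.5027, 0.1737, 0.128]
tool_rot: [3.096, 0.517, 0.009]
ft_force: [-0.1, -0.6, 0.7]
grip_width: 0.681
6.62 [0.5027 0.1737 0.128 ] [-0.69  0.14  0.33  1.88 -0.04  1.13 -1.58] yaw_y -71.0 tau [-0.1   0.11 -0.03] F [-0.1 -0.6  0.7] w 0.681
to go tool mm [ 0.1  0.1 -1. ]
```

```bash
python3 -m inch '[[-1,0,0,-0.5,-0.188],[-1,0,0,-0.5,-0.188],[-1,0,0,-0.4,-0.188],[-1,0,0,-0.4,-0.188],[-1,0,0,-0.4,-0.188]]' 30
python3 st.py .5028 .1737 .1302
python3 -m inch '[[-1,0,0,-0.4,-0.188],[-1,0,0,-0.4,-0.188],[-1,0,0,-0.4,-0.188],[-1,0,0,-0.4,-0.188],[-1,0,0,-0.4,-0.188]]' 30
python3 st.py .5028 .1737 .1314
```

```text
time: 7.25
position: [0.502, 0.1736, 0.1291]
tool_rot: [2.528, 1.859, 0.003]
ft_force: [-0.7, -0.4, 0.5]
grip_width: 0.685
7.25 [0.502  0.1736 0.1291] [-0.63  0.13  0.26  1.88 -0.03  1.13 -0.66] yaw_y -17.3 tau [-0.22  0.21  0.02] F [-0.7 -0.4  0.5] w 0.685
to go tool mm [ 0.4  0.7 -1.1]
time: 7.88
position: [0.5017, 0.1729, 0.1304]
tool_rot: [1.415, 2.8, -0.002]
ft_force: [-1.1, -0.9, 0.1]
grip_width: 0.683
7.88 [0.5017 0.1729 0.1304] [-0.57  0.13  0.2   1.87 -0.02  1.14  0.27] yaw_y 36.4 tau [-0.15  0.07  0.02] F [-1.1 -0.9  0.1] w 0.683
to go tool mm [ 0.   1.4 -1. ]
```

```bash
python3 -m inch '[[-1,0,0.5,-0.5,-0.188],[-1,0,0,-0.4,-0.188],[-1,0,0,-0.4,-0.188],[-1,0,0,-0.4,-0.188],[-1,0,0,-0.4,-0.188]]' 30
python3 st.py .5023 .1735 .1326
python3 -m inch '[[-1,0,0,-0.4,-0.188],[-1,0,0,-0.4,-0.188],[-1,0,0,-0.4,-0.188],[-1,0,0,-0.4,-0.188],[-1,0,0,-0.4,-0.188]]' 30
python3 st.py .5023 .1735 .1338
```

```text
time: 8.5
position: [0.5023, 0.1732, 0.1316]
tool_rot: [-0.003, 3.139, -0.005]
ft_force: [-0.8, 0.3, -0.7]
grip_width: 0.68
8.5 [0.5023 0.1732 0.1316] [-0.51  0.13  0.14  1.87 -0.02  1.14  1.2 ] yaw_y 90.1 tau [-0.01  0.01  0.04] F [-0.8  0.3 -0.7] w 0.68
to go tool mm [ 0.   0.3 -1. ]
time: 9.12
position: [0.5022, 0.1738, 0.1327]
tool_rot: [-1.421, 2.8, -0.005]
ft_force: [-0.6, 0.1, 0.6]
grip_width: 0.678
9.12 [0.5022 0.1738 0.1327] [-0.46  0.13  0.08  1.86 -0.01  1.14  2.13] yaw_y 143.8 tau [0.03 0.14 0.01] F [-0.6  0.1  0.6] w 0.678
to go tool mm [ 0.2 -0.3 -1.1]
```

```bash
python3 -m inch '[[-1,0,0,-0.4,-0.188],[-1,0,0,-0.4,-0.188],[-1,0,0,0,0],[1,0,0,0,0],[1,0,0,0,0]]' 30
python3 st.py .5022 .1737 .134
```

```text
time: 9.75
position: [0.5025, 0.174, 0.1331]
tool_rot: [-1.91, 2.493, -0.005]
ft_force: [0.5, -1.3, -0.1]
grip_width: 0.827
9.75 [0.5025 0.174  0.1331] [-0.44  0.13  0.05  1.86 -0.    1.14  2.5 ] yaw_y 164.9 tau [0.1  0.14 0.06] F [ 0.5 -1.3 -0.1] w 0.827
to go tool mm [ 0.4  0.2 -0.9]
```

```bash
python3 -m inch '[[1,0,0,0,0],[1,0,0,0,0.188],[1,0,0,0,0.188],[1,0,0,0,0.188],[1,0,0,0,0.188]]' 30
python3 -m inch '[[1,0,0,0,0.188],[1,0,0,0,0.188],[1,0,0,0,0.188],[1,0,0,0,0.188],[1,0,0,0,0.188]]'
python3 st.py .5022 .1737 .134
```

```text
time: 10.38
position: [0.5024, 0.1741, 0.1331]
tool_rot: [-0.853, 3.021, -0.004]
ft_force: [-0.8, -0.3, -0.2]
grip_width: 0.998
time: 11.0
position: [0.5023, 0.1743, 0.1332]
tool_rot: [0.604, 3.08, -0.002]
ft_force: [0.2, -0.1, -0.3]
grip_width: 1.001
11.0 [0.5023 0.1743 0.1332] [-0.54  0.13  0.16  1.87 -0.02  1.14  0.82] yaw_y 67.8 tau [-0.01  0.02 -0.01] F [ 0.2 -0.1 -0.3] w 1.001
to go tool mm [-0.1 -0.6 -0.8]
```

```bash
python3 -m inch '[[1,0,0,0,0.188],[1,0,0,0,0.188],[1,0,0,0,0.188],[1,0,0,0,0.188],[1,0,0,0,0.188]]' 30
python3 -m inch '[[1,0,0,0,0.188],[1,0,0,0,0.188],[1,0,0,0,0.188],[1,0,0,0,0.188],[1,0,0,0,0.188]]'
python3 -m inch '[[1,0,0,0,0.188],[1,0,0,0,0.188],[1,0,0,0,0.188],[1,0,0,0,0.188],[1,0,0,0,0.188]]'
python3 st.py .5022 .1737 .134
```

```text
time: 11.62
position: [0.5022, 0.1746, 0.1332]
tool_rot: [1.93, 2.475, 0.001]
ft_force: [0.3, -0.3, -0.2]
grip_width: 0.999
time: 12.25
position: [0.502, 0.1749, 0.1332]
tool_rot: [2.84, 1.337, 0.003]
ft_force: [-0.4, -0.4, -0.1]
grip_width: 0.997
time: 12.88
position: [0.5019, 0.1752, 0.1333]
tool_rot: [3.139, -0.091, 0.005]
ft_force: [-0.3, -0.7, 0.2]
grip_width: 0.998
12.88 [0.5019 0.1752 0.1333] [-0.71  0.13  0.35  1.87 -0.05  1.14 -1.97] yaw_y -93.3 tau [-0.03  0.19 -0.  ] F [-0.3 -0.7  0.2] w 0.998
to go tool mm [ 0.4  1.5 -0.7]
```

```bash
python3 -m inch '[[1,0,0,0,0.188],[1,0,0,0,0.188],[1,0,0,0,0.188],[1,0,1.5,0,0],[0,0,0,0,0]]' 30
python3 -m inch '[[-1,0,0,0,0],[-1,0,0,0,0],[-1,0,0,0,0],[-1,0,0,0,0],[-1,0,0,0,0]]' 30
python3 st.py .5022 .1737 .134
```

```text
time: 13.5
position: [0.5009, 0.1742, 0.1334]
tool_rot: [-2.994, 0.953, -0.005]
ft_force: [0.3, -0.2, -0.1]
grip_width: 0.947
time: 14.12
position: [0.5009, 0.1743, 0.1335]
tool_rot: [-2.995, 0.948, -0.005]
ft_force: [0.2, 0.1, 0.6]
grip_width: 0.68
14.12 [0.5009 0.1743 0.1335] [-0.75  0.13  0.39  1.88 -0.05  1.14 -2.52] yaw_y -125.1 tau [0.03 0.19 0.01] F [0.2 0.1 0.6] w 0.68
to go tool mm [ 1.4 -0.3 -0.5]
```

```bash
python3 -m inch '[[-1,1,0,-0.4,-0.188],[-1,0,0,-0.4,-0.188],[-1,0,0,-0.4,-0.188],[-1,0,0,-0.4,-0.188],[-1,0,0,-0.4,-0.188]]' 30
python3 st.py .5022 .1737 .1352
python3 -m inch '[[-1,0,0,-0.4,-0.188],[-1,0,0,-0.4,-0.188],[-1,0,0,-0.4,-0.188],[-1,0,0,-0.4,-0.188],[-1,0,0,-0.4,-0.188]]' 30
python3 st.py .5022 .1737 .1364
```

```text
time: 14.75
position: [0.5009, 0.1733, 0.1347]
tool_rot: [3.097, 0.517, 0.001]
ft_force: [-0.9, -0.3, 0.3]
grip_width: 0.682
14.75 [0.5009 0.1733 0.1347] [-0.69  0.13  0.33  1.87 -0.04  1.15 -1.59] yaw_y -71.0 tau [-0.15  0.2  -0.01] F [-0.9 -0.3  0.3] w 0.682
to go tool mm [ 1.4  0.  -0.5]
time: 15.38
position: [0.5004, 0.1715, 0.136]
tool_rot: [2.528, 1.859, -0.005]
ft_force: [0.1, -0.9, 0.1]
grip_width: 0.683
15.38 [0.5004 0.1715 0.136 ] [-0.63  0.13  0.27  1.87 -0.03  1.15 -0.66] yaw_y -17.3 tau [-0.24  0.01 -0.03] F [ 0.1 -0.9  0.1] w 0.683
to go tool mm [ 2.6  1.1 -0.4]
```

```bash
python3 -m inch '[[-1,1.5,0.7,-0.4,-0.188],[-1,0,0,-0.4,-0.188],[-1,0,0,-0.4,-0.188],[-1,0,0,-0.4,-0.188],[-1,0,0,-0.4,-0.188]]' 30
python3 st.py .5022 .1737 .1376
python3 -m inch '[[-1,0,0,-0.4,-0.188],[-1,0,0,-0.4,-0.188],[-1,0,0,-0.4,-0.188],[-1,0,0,-0.4,-0.188],[-1,0,0,-0.4,-0.188]]' 30
python3 st.py .5022 .1737 .1388
```

```text
time: 16.0
position: [0.5019, 0.1705, 0.1374]
tool_rot: [1.416, 2.801, -0.011]
ft_force: [0.9, -0.8, -0.0]
grip_width: 0.682
16.0 [0.5019 0.1705 0.1374] [-0.57  0.13  0.21  1.86 -0.02  1.16  0.27] yaw_y 36.4 tau [-0.09 -0.13  0.  ] F [ 0.9 -0.8 -0. ] w 0.682
to go tool mm [ 2.3  2.1 -0.2]
time: 16.62
position: [0.5037, 0.1702, 0.1393]
tool_rot: [-0.003, 3.139, -0.011]
ft_force: [-0.0, 0.5, -1.3]
grip_width: 0.683
16.62 [0.5037 0.1702 0.1393] [-0.52  0.13  0.15  1.86 -0.01  1.16  1.21] yaw_y 90.1 tau [ 0.15 -0.25 -0.01] F [-0.   0.5 -1.3] w 0.683
to go tool mm [1.5 3.5 0.4]
```

```bash
python3 -m inch '[[-1,1,1.5,-0.3,-0.188],[-1,0,0,-0.4,-0.188],[-1,0,0,-0.4,-0.188],[-1,0,0,-0.4,-0.188],[-1,0,0,-0.4,-0.188]]' 30
python3 st.py .5022 .1737 .140
python3 -m inch '[[-1,0,0,-0.4,-0.188],[-1,0,0,-0.4,-0.188],[-1,0,0,-0.5,-0.1]]' 30
python3 st.py .5022 .1737 .14
```

```text
time: 17.25
position: [0.5036, 0.1722, 0.1408]
tool_rot: [-1.421, 2.8, -0.012]
ft_force: [0.9, -0.1, -0.2]
grip_width: 0.68
17.25 [0.5036 0.1722 0.1408] [-0.47  0.13  0.09  1.85 -0.    1.16  2.13] yaw_y 143.8 tau [0.19 0.08 0.01] F [ 0.9 -0.1 -0.2] w 0.68
to go tool mm [-0.4  2.   0.8]
time: 17.62
position: [0.5034, 0.1729, 0.1416]
tool_rot: [2.046, -2.383, 0.011]
ft_force: [0.3, 0.0, -1.3]
grip_width: 0.685
17.62 [0.5034 0.1729 0.1416] [-0.44  0.13  0.06  1.85 -0.    1.16  2.61] yaw_y 171.3 tau [0.21 0.14 0.04] F [ 0.3  0.  -1.3] w 0.685
to go tool mm [-0.6  1.4  1.6]
```

About 586° turned. Testing with a gentle lift.

```bash
python3 -m inch '[[-1,0,0,-2,0],[-1,0,0,-2,0]]' 30
python3 st.py .5022 .1737 .14
```

```text
time: 17.88
position: [0.5031, 0.1727, 0.1453]
tool_rot: [2.042, -2.386, 0.011]
ft_force: [-0.3, 0.4, -0.9]
grip_width: 0.678
17.88 [0.5031 0.1727 0.1453] [-0.44  0.12  0.06  1.85 -0.    1.17  2.61] yaw_y 171.1 tau [0.12 0.15 0.01] F [-0.3  0.4 -0.9] w 0.678
to go tool mm [-0.9  1.   5.3]
```

It lifts freely (only its weight on the wrist). Raising it and turning the jaws to lie along x.

```bash
python3 -m inch '[[-1,0,0,-8,0],[-1,0,0,-15,0],[-1,0,0,-20,0],[-1,0,0,-20,0.1],[-1,0,0,-10,0.188]]' 30
python3 -m inch '[[-1,0,0,0,0.188],[-1,0,0,0,0.188],[-1,0,0,0,0.188],[-1,0,0,0,0.188],[-1,0,0,0,0.188]]'
python3 -m inch '[[-1,0,0,0,0.188],[-1,0,0,0,0.188],[-1,0,0,0,0.188],[-1,0,0,0,0.188],[-1,0,0,0,0.188]]'
python3 st.py .572 -.250 .2
python3 - <<'E'
from h import *
shot("scene","s2.png",(240,110,370,240),4)
E
```

```text
time: 18.5
position: [0.5032, 0.1731, 0.2243]
tool_rot: [-1.668, 2.66, -0.011]
ft_force: [-0.3, 0.3, -1.0]
grip_width: 0.681
time: 19.12
position: [0.5055, 0.1739, 0.2327]
tool_rot: [-0.284, 3.115, -0.004]
ft_force: [-1.0, -0.2, -0.5]
grip_width: 0.678
time: 19.75
position: [0.5068, 0.1743, 0.2395]
tool_rot: [1.152, 2.903, 0.013]
ft_force: [0.1, -0.4, -0.5]
grip_width: 0.681
19.75 [0.5068 0.1743 0.2395] [-0.51  0.05  0.13  1.73 -0.    1.34  0.44] yaw_y 46.7 tau [-0.03  0.05 -0.05] F [ 0.1 -0.4 -0.5] w 0.681
to go tool mm [-337.7 -264.8   40.3]
```

View pics/s2.png

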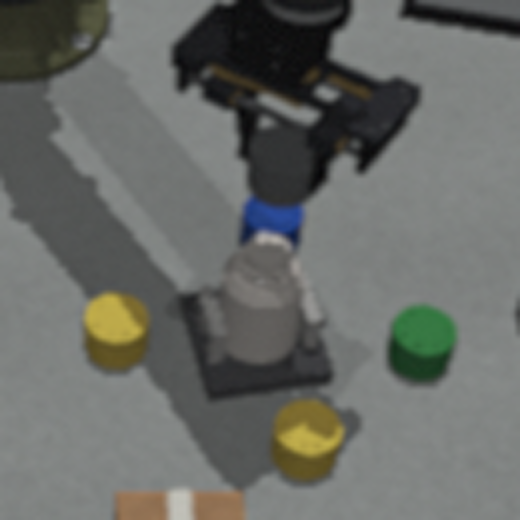

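The lid hangs in the gripper at (280,165), and the threaded neck is bare at (265,255) with nothing disturbed. On to the board.

```bash
python3 -m inch '[[-1,0,0,0,0.188],[-1,0,0,0,0.188],[-1,0,0,0,0.188],[-1,0,0,0,0.188],[-1,0,0,0,0.09]]'
python3 -m inch '[[-1,-45,5,0,0],[-1,-50,5,0,0],[-1,-50,5,0,0],[-1,-50,5,0,0],[-1,-50,5,0,0]]'
python3 -m inch '[[-1,-50,5,0,0],[-1,-40,5,0,0],[-1,-20,5,0,0],[-1,0,0,0,0]]'
python3 st.py .560 -.245 .2
```

```text
time: 20.42
position: [0.5079, 0.1746, 0.2449]
tool_rot: [2.236, 2.186, 0.032]
ft_force: [-0.1, 0.1, -0.8]
grip_width: 0.677
time: 21.05
position: [0.531, -0.0716, 0.2496]
tool_rot: [2.207, 2.211, 0.043]
ft_force: [1.2, 0.6, -1.8]
grip_width: 0.679
time: 21.55
position: [0.5461, -0.191, 0.2538]
tool_rot: [2.201, 2.209, 0.046]
ft_force: [0.1, 0.1, -1.4]
grip_width: 0.679
21.55 [ 0.5461 -0.191   0.2538] [-0.14  0.13  0.49  1.63 -0.08  1.36  0.36] yaw_y 0.2 tau [-0.02  0.08 -0.07] F [ 0.1  0.1 -1.4] w 0.679
to go tool mm [-54.3  11.7  54.1]
```

```bash
python3 -m inch '[[-1,-35,6,15,-0.02],[-1,-18,6,0,0],[-1,0,0,0,0],[-1,0,0,0,0]]'
python3 st.py .560 -.250 .060
python3 - <<'E'
from h import *
from scipy.spatial.transform import Rotation as Rt
print(Rt.from_rotvec(ctrl.get_state()["tool_rot"]).as_matrix().round(3))
i=shot("wrist","w3.png"); P=pts(i); d=i["range_z"]>0
for n,z,c,r in(("lidb",.048,(.571,-.328),.045),):
    q=P[d&(abs(P[...,2]-z)<.006)&(np.hypot(P[...,0]-c[0],P[...,1]-c[1])<r)]
    print(n,len(q)); 
    if len(q)>20: print(q.mean(0),cv2.minEnclosingCircle(q[:,:2].astype(np.float32)))
for X in([.571,-.328,.048],[.603,-.358,.016],[.605,-.268,.016]): print(pix(i,X))
E
```

```text
time: 22.05
position: [0.561, -0.2376, 0.2405]
tool_rot: [2.165, 2.246, 0.053]
ft_force: [0.9, -0.5, -0.8]
grip_width: 0.684
22.05 [ 0.561  -0.2376  0.2405] [-0.07  0.21  0.52  1.58 -0.13  1.35  0.5 ] yaw_y 2.1 tau [-0.06  0.04  0.03] F [ 0.9 -0.5 -0.8] w 0.684
to go tool mm [-13.9  -8.5 180.2]
[[-0.037  0.999  0.039]
 [ 0.999  0.037  0.01 ]
 [ 0.008  0.039 -0.999]]
lidb 0
[260.59146481 245.10316745]
[282.52931684 256.39167683]
[287.75130674 191.90858464]
```

View pics/w3.png

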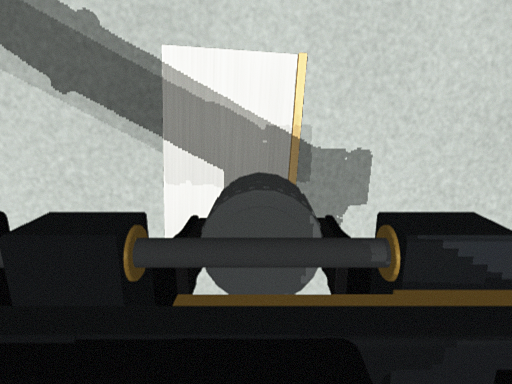

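Wrist view: the lid is held at about (262,235) over the white plate, and the long fence's inner edge runs from (298,53) to (290,180), to its right. lid_b is hidden by the gripper. Descending about 18 mm clear of lid_b and 10 mm clear of the fence.

```bash
python3 -m inch '[[-1,-14,-8,40,0.06],[-1,0,0,40,0],[-1,0,0,30,0],[-1,0,0,10,0],[-1,0,0,0,0]]'
python3 st.py .560 -.250 .030
```

```text
time: 22.72
position: [0.5613, -0.244, 0.1206]
tool_rot: [2.221, 2.189, 0.064]
ft_force: [0.3, -0.1, -0.9]
grip_width: 0.676
22.73 [ 0.5613 -0.244   0.1206] [-0.05  0.3   0.51  1.73 -0.2   1.12  0.51] yaw_y -0.9 tau [-0.17  0.09  0.  ] F [ 0.3 -0.1 -0.9] w 0.676
to go tool mm [-7.2 -5.2 90.3]
```

```bash
python3 -m inch '[[-1,-7,-5,30,0],[-1,0,0,25,0],[-1,0,0,15,0],[-1,0,0,5,0],[-1,0,0,0,0]]'
python3 st.py .560 -.250 .027
```

```text
time: 23.35
position: [0.5659, -0.2504, 0.0515]
tool_rot: [2.209, 2.185, 0.075]
ft_force: [-0.6, 0.1, -1.0]
grip_width: 0.677
23.35 [ 0.5659 -0.2504  0.0515] [-0.01  0.39  0.49  1.78 -0.26  0.98  0.57] yaw_y -0.7 tau [-0.11  0.15 -0.02] F [-0.6  0.1 -1. ] w 0.677
to go tool mm [ 0.1 -7.3 24.2]
```

```bash
python3 -m inch '[[-1,0,-7,5,0],[-1,0,0,8,0],[-1,0,0,5,0],[-1,0,0,2,0],[-1,0,0,0,0]]'
python3 st.py .560 -.250 .024
```

```text
time: 23.98
position: [0.5607, -0.2506, 0.0316]
tool_rot: [2.208, 2.183, 0.077]
ft_force: [-0.1, -0.1, -0.9]
grip_width: 0.674
23.98 [ 0.5607 -0.2506  0.0316] [-0.01  0.4   0.49  1.81 -0.27  0.94  0.58] yaw_y -0.7 tau [-0.04  0.19 -0.01] F [-0.1 -0.1 -0.9] w 0.674
to go tool mm [ 0.5 -1.2  7.6]
```

```bash
python3 -m inch '[[-1,0,-1,3,0],[-1,0,0,2,0],[-1,0,0,1.5,0]]'
python3 st.py .560 -.250 .024
```

```text
time: 24.35
position: [0.5605, -0.2506, 0.0256]
tool_rot: [2.207, 2.183, 0.078]
ft_force: [-3.0, 1.1, 9.8]
grip_width: 0.684
24.35 [ 0.5605 -0.2506  0.0256] [-0.    0.41  0.48  1.81 -0.27  0.93  0.59] yaw_y -0.7 tau [ 0.25  1.03 -0.01] F [-3.   1.1  9.8] w 0.684
to go tool mm [ 0.6 -0.6  1.6]
```

Touching down at about 10 N. I'll release so it seats flat, then regrip lightly and slide it home.

```bash
python3 -m inch '[[1,0,0,0,0],[1,0,0,0,0],[-1,0,0,-0.5,0],[-1,0,0,0,0],[-1,0,0,0,0]]' 5
python3 -m inch '[[-1,0,0,0,0],[-1,-3,0,0,0],[-1,-3,0,0,0]]' 5
python3 st.py .560 -.268 .024
```

```text
time: 24.98
position: [0.561, -0.2508, 0.0265]
tool_rot: [2.206, 2.182, 0.079]
ft_force: [0.9, 0.8, -0.5]
grip_width: 0.69
time: 25.35
position: [0.5612, -0.2564, 0.0265]
tool_rot: [2.206, 2.183, 0.08]
ft_force: [-0.4, 0.5, -0.0]
grip_width: 0.699
25.35 [ 0.5612 -0.2564  0.0265] [ 0.01  0.41  0.48  1.81 -0.28  0.93  0.6 ] yaw_y -0.6 tau [0.08 0.16 0.03] F [-0.4  0.5 -0. ] w 0.699
to go tool mm [-11.6  -1.2   2.3]
```

```bash
python3 -m inch '[[-1,-3,0,0,0],[-1,-3,0,0,0],[-1,-2,0,0,0],[-1,0,0,0,0]]' 5
python3 st.py .560 -.268 .0265
python3 -m inch '[[-1,-2,0,0,0],[-1,-2,0,0,0],[-1,-1,0,0,0]]' 5
python3 st.py .560 -.268 .0265
```

```text
time: 25.85
position: [0.5611, -0.2656, 0.0265]
tool_rot: [2.207, 2.182, 0.08]
ft_force: [0.5, -0.2, 0.3]
grip_width: 0.695
25.85 [ 0.5611 -0.2656  0.0265] [ 0.02  0.42  0.48  1.8  -0.28  0.94  0.62] yaw_y -0.7 tau [0.01 0.19 0.01] F [ 0.5 -0.2  0.3] w 0.695
to go tool mm [-2.5 -1.1 -0.1]
time: 26.22
position: [0.5612, -0.2704, 0.0265]
tool_rot: [2.206, 2.183, 0.08]
ft_force: [1.0, 1.7, 1.1]
grip_width: 0.693
26.23 [ 0.5612 -0.2704  0.0265] [ 0.03  0.42  0.48  1.79 -0.29  0.94  0.63] yaw_y -0.6 tau [ 0.07  0.14 -0.03] F [1.  1.7 1.1] w 0.693
to go tool mm [ 2.4 -1.2 -0.1]
```

```bash
python3 -m inch '[[-1,0,3,0,0],[-1,0,3,0,0],[-1,0,2,0,0],[-1,0,0,0,0]]' 5
python3 st.py .572 -.268 .0265
python3 -m inch '[[-1,0,2,0,0],[-1,0,1.5,0,0],[-1,0,1.5,0,0]]' 5
python3 st.py .572 -.268 .0265
```

```text
time: 26.72
position: [0.5693, -0.2711, 0.0265]
tool_rot: [2.207, 2.183, 0.078]
ft_force: [-0.1, 0.5, 0.1]
grip_width: 0.69
26.73 [ 0.5693 -0.2711  0.0265] [ 0.03  0.44  0.48  1.77 -0.29  0.95  0.62] yaw_y -0.6 tau [-0.07  0.12  0.05] F [-0.1  0.5  0.1] w 0.69
to go tool mm [3.1 2.7 0.2]
time: 27.1
position: [0.5743, -0.2711, 0.0266]
tool_rot: [2.207, 2.183, 0.078]
ft_force: [0.3, 0.0, 0.4]
grip_width: 0.696
27.1 [ 0.5743 -0.2711  0.0266] [ 0.03  0.45  0.48  1.76 -0.29  0.95  0.62] yaw_y -0.6 tau [-0.04  0.15 -0.03] F [0.3 0.  0.4] w 0.696
to go tool mm [ 3.1 -2.3 -0. ]
```

```bash
python3 -m inch '[[-1,0,1.5,0,0],[-1,0,1,0,0],[-1,0,1,0,0]]' 5
python3 st.py .572 -.268 .0265
python3 -m inch '[[-1,0,1.5,0,0],[-1,0,1,0,0]]' 5
python3 st.py .572 -.268 .0265
```

```text
time: 27.48
position: [0.5755, -0.2712, 0.0264]
tool_rot: [2.21, 2.185, 0.074]
ft_force: [-4.8, 1.1, 2.9]
grip_width: 0.692
27.48 [ 0.5755 -0.2712  0.0264] [ 0.03  0.45  0.48  1.75 -0.29  0.96  0.62] yaw_y -0.7 tau [0.04 1.1  0.06] F [-4.8  1.1  2.9] w 0.692
to go tool mm [ 3.2 -3.5 -0.2]
time: 27.72
position: [0.5754, -0.2713, 0.0261]
tool_rot: [2.215, 2.188, 0.07]
ft_force: [-4.6, -0.3, 3.8]
grip_width: 0.697
27.73 [ 0.5754 -0.2713  0.0261] [ 0.03  0.46  0.48  1.75 -0.29  0.96  0.62] yaw_y -0.7 tau [ 0.18  1.19 -0.  ] F [-4.6 -0.3  3.8] w 0.697
to go tool mm [ 3.3 -3.5 -0.6]
```

Fence contact at about 5 N. Now pressing -y against lid_b.

```bash
python3 -m inch '[[-1,-1.5,0,0,0],[-1,-1.5,0,0,0],[-1,-1.5,0,0,0]]' 8
python3 st.py .572 -.268 .0265
python3 -m inch '[[-1,-1.5,0,0,0],[-1,-1.5,0,0,0]]' 8
python3 st.py .572 -.268 .0265
```

```text
time: 28.1
position: [0.5754, -0.2716, 0.0262]
tool_rot: [2.216, 2.194, 0.076]
ft_force: [-4.3, 2.2, 4.1]
grip_width: 0.688
28.1 [ 0.5754 -0.2716  0.0262] [ 0.04  0.46  0.48  1.74 -0.3   0.97  0.62] yaw_y -0.6 tau [0.62 1.05 0.16] F [-4.3  2.2  4.1] w 0.688
to go tool mm [ 3.5 -3.4 -0.4]
time: 28.35
position: [0.5754, -0.2716, 0.0262]
tool_rot: [2.217, 2.199, 0.079]
ft_force: [-3.7, 3.4, 3.8]
grip_width: 0.694
28.35 [ 0.5754 -0.2716  0.0262] [ 0.04  0.46  0.48  1.74 -0.3   0.98  0.63] yaw_y -0.5 tau [0.61 0.99 0.13] F [-3.7  3.4  3.8] w 0.694
to go tool mm [ 3.6 -3.4 -0.4]
```

Blocked both ways. Releasing, raising and backing off to look.

```bash
python3 -m inch '[[0.6,0,0,0,0],[1,0,0,0,0],[1,0,0,0,0],[1,0,0,0,0]]'
python3 -m inch '[[1,0,0,-15,0],[1,0,0,-40,0],[1,0,0,-40,0],[1,0,0,-40,0],[1,0,0,0,0]]'
python3 -m inch '[[1,40,-20,-10,0],[1,50,-20,0,0],[1,50,-20,0,0],[1,40,0,0,0],[1,0,0,0,0]]'
python3 st.py
python3 - <<'E'
from h import *
a=shot("top","t4.png",(280,170,385,245),6)
b=shot("scene","s4.png",(145,180,255,245),6)
for n,i in(("top",a),("scene",b)):
    P=pts(i); d=i["range_z"]>0
    m=(d&(abs(P[...,2]-.048)<.007)&(abs(P[...,0]-.565)<.07)&(abs(P[...,1]+.3)<.09))
    q=P[m]; print(n,len(q),"zmed",np.median(q[:,2]).round(4))
    _,l,c=cv2.kmeans(q[:,:2].astype(np.float32),2,None,(3,50,1e-5),5,cv2.KMEANS_PP_CENTERS)
    for k in(0,1): e=q[l[:,0]==k]; print(e.mean(0).round(4),cv2.minEnclosingCircle(e[:,:2].astype(np.float32)),"z",np.percentile(e[:,2],[10,90]).round(4))
    print("dist",np.linalg.norm(c[0]-c[1]),"dir",c[0]-c[1])
E
```

```text
time: 28.85
position: [0.5786, -0.2724, 0.0269]
tool_rot: [2.212, 2.195, 0.083]
ft_force: [0.2, 0.4, -0.2]
grip_width: 0.984
time: 29.48
position: [0.5715, -0.2765, 0.1702]
tool_rot: [2.211, 2.191, 0.085]
ft_force: [0.5, -0.0, 0.8]
grip_width: 0.998
time: 30.1
position: [0.5097, -0.0918, 0.1801]
tool_rot: [2.213, 2.188, 0.084]
ft_force: [0.4, -1.3, 0.3]
grip_width: 1.0
30.1 [ 0.5097 -0.0918  0.1801] [-0.26  0.02  0.41  1.89 -0.04  1.18  0.15] yaw_y -0.7 tau [-0.1   0.15  0.02] F [ 0.4 -1.3  0.3] w 1.0
top 479 zmed 0.0472
[ 0.5732 -0.2663  0.0471] ((0.5730863809585571, -0.26710599660873413), 0.03045017458498478) z [0.0429 0.0517]
[ 0.5698 -0.3271  0.0471] ((0.5701298713684082, -0.32725790143013), 0.030610838904976845) z [0.043  0.0513]
dist 0.06083182 dir [0.00339437 0.06073704]
scene 394 zmed 0.0472
[ 0.5754 -0.3323  0.0475] ((0.5742709636688232, -0.33103540539741516), 0.03160116821527481) z [0.044  0.0509]
[ 0.578  -0.2716  0.047 ] ((0.576294481754303, -0.2722046673297882), 0.031280893832445145) z [0.0436 0.0504]
dist 0.060804557 dir [-0.00261962 -0.0607481 ]
```

View pics/t4.png

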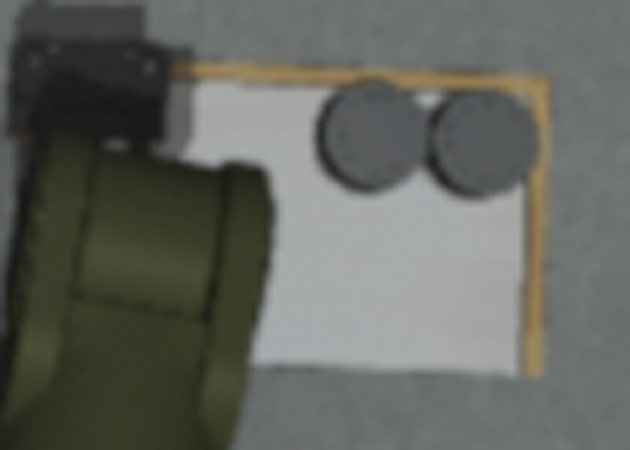

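View pics/s4.png

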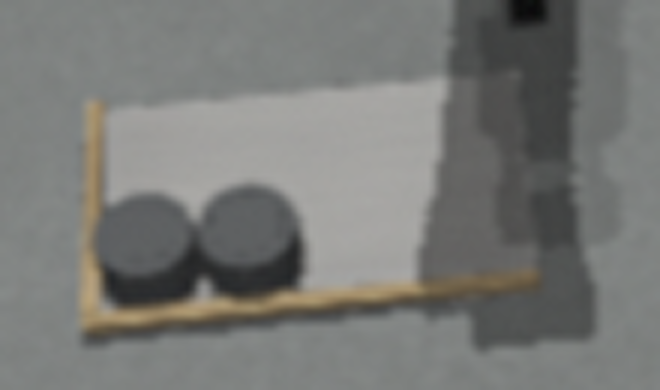

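Both views show two lids side by side along the long fence, tops level at z 0.047. They are at (370,135) and (482,143) in the top crop, 60.8 mm apart, so there may be a sub-millimetre gap. Time is ample, so I'll give one gentle closing nudge with shut fingers from the +y side, angled 15° towards the fence.

```bash
python3 -m inch '[[-1,0,0,0,-0.13],[-1,0,0,0,-0.13],[-1,0,0,0,0],[-1,0,0,0,0]]' 20
python3 st.py .558 -.205 .15
```

```text
time: 30.7
position: [0.509, -0.1028, 0.1796]
tool_rot: [1.919, 2.439, 0.07]
ft_force: [0.1, 0.2, -1.1]
grip_width: 0.629
30.7 [ 0.509  -0.1028  0.1796] [-0.25  0.02  0.42  1.89 -0.03  1.18  0.42] yaw_y 13.6 tau [-0.09  0.11 -0.04] F [ 0.1  0.2 -1.1] w 0.629
to go tool mm [-110.8   21.8   31.1]
```

```bash
python3 -m inch '[[-1,-45,10,0,0],[-1,-40,8,10,0],[-1,-20,4,10,0],[-1,0,0,0,0],[-1,0,0,0,0]]' 20
python3 st.py .558 -.205 .025
```

```text
time: 31.32
position: [0.5573, -0.2032, 0.1606]
tool_rot: [1.929, 2.431, 0.07]
ft_force: [-0.2, 0.6, 0.9]
grip_width: 0.062
31.32 [ 0.5573 -0.2032  0.1606] [-0.12  0.21  0.51  1.74 -0.15  1.17  0.66] yaw_y 13.1 tau [-0.08  0.1   0.02] F [-0.2  0.6  0.9] w 0.062
to go tool mm [ -1.7  -7.6 135.4]
```

```bash
python3 -m inch '[[-1,0,-4,40,0],[-1,0,-4,40,0],[-1,0,0,30,0],[-1,0,0,10,0],[-1,0,0,0,0]]' 20
python3 st.py .558 -.205 .025
```

```text
time: 31.95
position: [0.5591, -0.1979, 0.0416]
tool_rot: [1.921, 2.432, 0.08]
ft_force: [-0.8, -0.5, -0.3]
grip_width: 0.006
31.95 [ 0.5591 -0.1979  0.0416] [-0.09  0.34  0.48  1.86 -0.24  0.94  0.73] yaw_y 13.4 tau [-0.08  0.04  0.02] F [-0.8 -0.5 -0.3] w 0.006
to go tool mm [-6.7 -3.8 16.4]
```

```bash
python3 -m inch '[[-1,0,0,10,0],[-1,0,0,5,0],[-1,0,0,0,0],[-1,-10,0,0,0],[-1,-8,0,0,0]]' 20
python3 st.py .565 -.2275 .025
python3 -m inch '[[-1,-6,0,0,0],[-1,-3,0,0,0],[-1,-2,0,0,0]]'
python3 st.py .565 -.2275 .025
```

```text
time: 32.58
position: [0.5673, -0.2161, 0.0296]
tool_rot: [1.916, 2.429, 0.085]
ft_force: [0.2, -0.8, -0.0]
grip_width: 0.007
32.58 [ 0.5673 -0.2161  0.0296] [-0.06  0.38  0.48  1.84 -0.27  0.92  0.78] yaw_y 13.5 tau [-0.09  0.13  0.01] F [ 0.2 -0.8 -0. ] w 0.007
to go tool mm [-10.6  -5.2   4.3]
time: 32.95
position: [0.5699, -0.2292, 0.0299]
tool_rot: [1.919, 2.427, 0.085]
ft_force: [-1.2, 1.6, 1.5]
grip_width: 0.007
32.95 [ 0.5699 -0.2292  0.0299] [-0.04  0.39  0.48  1.82 -0.27  0.93  0.8 ] yaw_y 13.3 tau [ 0.2   0.32 -0.01] F [-1.2  1.6  1.5] w 0.007
to go tool mm [ 2.8 -4.8  4.5]
```

Contact is starting; pushing on gently.

```bash
python3 -m inch '[[-1,-2,0,0,0],[-1,-2,0,0,0]]'
python3 st.py 
python3 -m inch '[[-1,-2,0,0,0],[-1,-2,0,0,0],[-1,-2,0,0,0]]'
python3 st.py
```

```text
time: 33.2
position: [0.5701, -0.2308, 0.0295]
tool_rot: [1.92, 2.431, 0.087]
ft_force: [-1.3, 2.9, 3.8]
grip_width: 0.004
33.2 [ 0.5701 -0.2308  0.0295] [-0.03  0.4   0.48  1.81 -0.28  0.93  0.8 ] yaw_y 13.4 tau [0.62 0.57 0.02] F [-1.3  2.9  3.8] w 0.004
time: 33.58
position: [0.5702, -0.2309, 0.0291]
tool_rot: [1.922, 2.441, 0.093]
ft_force: [-3.4, 5.6, 3.8]
grip_width: 0.004
33.58 [ 0.5702 -0.2309  0.0291] [-0.02  0.41  0.47  1.8  -0.29  0.94  0.82] yaw_y 13.6 tau [1.01 0.73 0.07] F [-3.4  5.6  3.8] w 0.004
```

It stops firmly (force rises with no motion). Backing off, then a final check.

```bash
python3 -m inch '[[-1,6,0,0,0],[-1,12,0,0,0],[-1,15,0,-10,0],[-1,10,0,-40,0],[-1,0,0,-40,0]]'
python3 -m inch '[[-1,45,-20,-20,0],[-1,45,-20,0,0],[-1,30,-10,0,0],[-1,0,0,0,0],[-1,0,0,0,0]]'
python3 st.py
python3 - <<'E'
from h import *
a=shot("top","t5.png"); b=shot("scene")
cv2.imwrite("pics/t5c.png",cv2.resize(cv2.imread("pics/t5.png")[80:270,90:450],None,fx=2.2,fy=2.2))
for n,i in(("top",a),("scene",b)):
    P=pts(i); d=i["range_z"]>0
    q=P[d&(abs(P[...,2]-.048)<.007)&(abs(P[...,0]-.565)<.07)&(abs(P[...,1]+.3)<.09)]
    _,l,c=cv2.kmeans(q[:,:2].astype(np.float32),2,None,(3,50,1e-5),5,cv2.KMEANS_PP_CENTERS)
    for k in(0,1): e=q[l[:,0]==k]; print(n,e.mean(0).round(4),"z",np.median(e[:,2]).round(4))
    print("dist",np.linalg.norm(c[0]-c[1]),"dir",c[0]-c[1])
E
```

```text
time: 34.2
position: [0.552, -0.1878, 0.1192]
tool_rot: [1.921, 2.444, 0.087]
ft_force: [0.6, 0.7, 0.6]
grip_width: 0.008
time: 34.83
position: [0.4752, -0.0793, 0.145]
tool_rot: [1.91, 2.435, 0.101]
ft_force: [0.0, -0.1, -0.6]
grip_width: 0.004
34.83 [ 0.4752 -0.0793  0.145 ] [-0.3  -0.05  0.42  2.03 -0.01  1.09  0.37] yaw_y 13.8 tau [-0.14  0.12  0.02] F [ 0.  -0.1 -0.6] w 0.004
top [ 0.5729 -0.2684  0.0473] z 0.0474
top [ 0.5705 -0.3278  0.0473] z 0.0475
dist 0.059442967 dir [0.00248671 0.05939093]
scene [ 0.5787 -0.2741  0.0476] z 0.0476
scene [ 0.5751 -0.3341  0.0472] z 0.0469
dist 0.060075816 dir [0.00359815 0.05996796]
```

View pics/t5c.png

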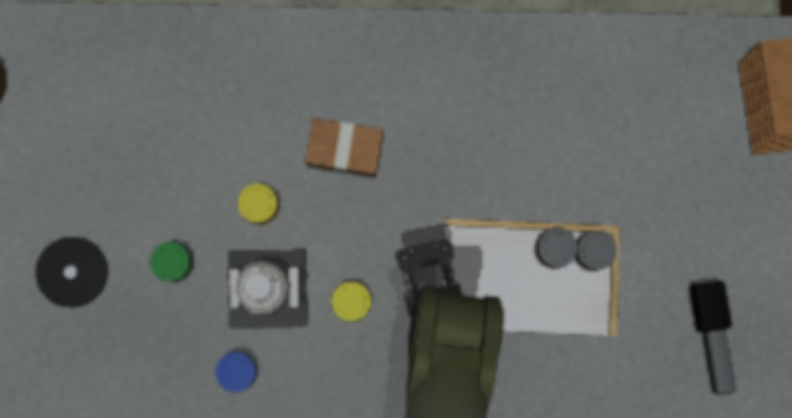

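The lids sit side by side at (557,248) and (597,250). The neck is bare and the bystanders are where they were. Spacing is now 59.4 to 60.1 mm, so they touch. Handing in.

```bash
python3 -c "
from bench import ctrl; print(ctrl.close_job())"
```

```text
the job is handed in; nothing more can be done
None
```

The lid is off the canister and packed as the next in the row on the board, and the job is handed in at about 35 s of the 72 s allowed. I unscrewed it about 1.63 turns in two grips. I set it rim down and slid it against the long fence and lid_b. A first check showed the lid centres 60.8 mm apart, so I closed that possible gap with a gentle push from shut fingers.

- **Last push:** it met a firm stop on both sides at about 6 N, with the force rising and no further motion.
- **Spacing and height:** the two lids are now 59.4 mm apart in the top view and 60.1 mm in the scene view (60 mm means touching). Both tops are level at z ≈ 0.047 m, which fits upright lids on the plate.
- **Corner lid:** lid_b is still in its corner; it may have shifted by up to about a millimetre, towards the short fence.
- **Surroundings:** in the top view the reel and scanner looked untouched, and so did the part of the carton in the picture. I did not measure them. The arm was clear of everything at hand-in.
- **Disagreements:** the two cameras differ by about 6 mm in absolute position, so I relied on contact and relative distances. The tool also tilted about 3° on the way, so I let the lid seat itself flat before pushing.

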